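Close the filling pan with its sealing lid

TASK

The pan of choux buns in the counter-top holder stands open. Take the lid that fits it out of the rack, lay it flat on the bench with its handle up and let go, then pick it up by the handle, set it on the open pan and press it down until its seal is fully home and the lid sits level on the rim. Leave the other things in the rack, the lid of the neighbouring pan and the tall pot where they are.

Things in the scene. Friction and masses are not known exactly. Their poses are not given: they have to be found in the camera images.
- lid_mid (a point): Loose steel lid to be fitted, 172 (its x) x 104 (its y) mm, 0.3 kg. Middle of its plate, half-way through the 20 mm thickness; z points to the handle side. Top face z +10 mm. Rim 8 mm thick (z +2 to +10) overhangs by 12 mm a stepped bottom of 148 x 80 mm (z -10 to +2) that drops into the pan. Starts standing on a long edge in a rack slot, -y up, top edge 120 mm above the bench.
- lid_handle: The loose lid's bridge handle, at the middle of its bar, 32.5 mm above lid_mid along the lid's z; same axes. The bar runs along x: 92 mm long, 14 mm wide (y), 11 mm thick, on two posts at x = +-40 mm, open below by 17 mm. In the rack it faces the rack's +y side. The standing lid leans up to about 5 degrees either way in its slot.
- lid_seal (a point): Middle of the plane of the rim's underside (2 mm above lid_mid along z). Round the stepped bottom runs a light silicone seal in four corner sections, standing 6 mm below the rim. Each corner yields slowly at about 4 to 5 N (some 18 N for the whole lid) and then stays pressed in; a lid just laid on sits 6 mm proud of the pan.
- pan_mouth (a point): Centre of the open pan's mouth, level with its rim's top face (108 mm above the bench); z up, x along the pan's length. Rim 176 (x) x 108 (y) mm, mouth 156 x 88 mm, pan 100 mm deep; the buns end 20 mm below the rim. Fixed in the left or right side of the holder. Lid seated: lid_mid 2 mm below this point; laid on, not pressed: 4 mm above.
- rack: Fixed wire rack, three slots in a row along its y (at -75, 0, +75 mm); footprint 132 (x) x 238 (y) mm; origin at the centre of its underside, on the bench. Things stand on rails 16 mm above the bench between pairs of upright wires at x = +-62 mm, 24 mm apart, 83 mm tall.
- holder: Fixed steel counter-top holder with two pans side by side along its y (118 mm between pan centres), 210 (x) x 256 (y) mm, 108 mm high; origin at the centre of its underside.
- big_lid_mid (a point): A larger steel lid of the same build, 172 x 158 mm, for a bigger pan: stays in the rack. It stands on its 172 mm edge (158 mm tall); this point is the middle of its 20 mm plate, z to its handle side (handle 28 mm high).
- board_mid (a point): A white plastic cutting board 200 x 130 x 20 mm standing on its long edge in the rack: stays there. Its centre.
- closed_lid_mid (a point): The lid already seated on the neighbouring pan in the holder, same shape as the loose lid, handle up, middle of its 20 mm plate: to be left alone.
- pot_mid (a point): A tall open steel pot, radius 55 mm, 150 mm high, standing on the bench; two side handles reach out to 90 mm from its axis, 128 mm above the bench. To be left alone. Its centre, half-way up.
There are look-alikes about, which are no part of the job. Leave any green look-alike of the part that bears lid_mid alone.

How it is judged (in metres and radians):
On the way, in this order (a step that is already met when the one before it is completed fails the run):
1. the lid lies flat on the bench, handle up, and has been let go (height (world z) of lid_mid below 0.02 m and angle between lid_mid's own z axis and vertical below 0.1 rad and contact force between lid and the fingers below 0.1 N and linear speed of lid below 0.03 m/s), for 0.2 s.
2. the lid is lifted off the bench by its handle, held level (height (world z) of lid_mid above 0.05 m and angle between lid_mid's own z axis and vertical below 0.35 rad and contact force between lid_handle and the fingers above 1 N), for 0.1 s.
At the end, for the whole second after the job is handed in: The lid is on the open pan, handle up, within 8 mm of its centre and 0.1 rad of its direction (either way round), pressed to within 2.5 mm of fully seated, level within 0.02 rad, at rest and released (horizontal distance between lid_mid and pan_mouth below 0.008 m and z of lid_mid in the frame of pan_mouth between -0.006 and 0.0005 m and angle between lid_mid's own z axis and vertical below 0.02 rad and angle between the x axis of lid_mid and the x axis of pan_mouth, either way round below 0.1 rad and linear speed of lid below 0.01 m/s and contact force between lid and the fingers below 0.1 N); the robot touches nothing.
It fails at once if the lid of the neighbouring pan is shifted by more than 15 mm (distance of closed_lid_mid from where it was at the start of the episode above 0.015 m).
It fails at once if the large lid in the rack is moved by more than 30 mm (distance of big_lid_mid from where it was at the start of the episode above 0.03 m).
It fails at once if the board in the rack is moved by more than 30 mm (distance of board_mid from where it was at the start of the episode above 0.03 m).
It fails at once if the tall pot is pushed by more than 30 mm (distance of pot_mid from where it was at the start of the episode above 0.03 m).
It also fails if it takes over 70 s, if anything falls off the work surface, if the arm or the gripper's body presses on something with over 40 N, if the wrist force passes 120 N, or if a joint passes its speed limit or range.

ROBOT

A 7-joint arm with a two-finger parallel gripper is mounted at the origin on the work surface. World frame = base frame: x ahead of the robot, y to its left, z up, the work surface at z = 0. Lengths are in mm, angles in degrees, forces in N, time in s.
With the tool pointing down it reaches from about 400 to 875 mm from the base axis. Payload 6.5 kg.
Tool frame: the origin (TCP) lies midway between the tips of the shut fingers; the grasp point (between the pads) lies 19 mm behind it (arm.grasp_offset is the z of the grasp point in the tool frame, in mm); z points along the fingers, y is the line along which they close (so a half turn about z gives the same grasp; the last joint's range is limited). The gripper opens to 85 mm and grips with 20 to 120 N. Pads are 22 mm wide; open, the fingers measure 114 mm over their backs; the gripper's body (76 mm by 85 mm) begins 54 mm behind the grasp point. The pads swing forward as they close: fully open they stand 13 mm farther back than shut.
Start: joints at [-68.022, 30.733, -0.252, 88.115, 0.149, 61.152, -4.079], TCP at [282.605, 585.341, 231.29] pointing down, gripper open.
Joint ranges: [-154.64, 154.64], [-21.42, 123.67], [-72.66, 72.17], [13.99, 137.28], [-74.86, 254.86], [10.95, 109.41], [-158.01, 158.01]. Speed limits (degrees/s): [136.94, 136.94, 180, 180, 180, 180, 180].

INTERFACE

Orientations are given as [roll, pitch, yaw] about the fixed x, y, z axes, in that order (R = Rz(yaw) Ry(pitch) Rx(roll)).
In Python, from cell import arm, camera, nets gives the robot as it stands. The module is installed in compiled form; this text tells all that it offers.
- The arm moves only by the tool jog_arm, never from a script. Its arguments are lists of equal length, an entry for each row: "delta_pos": the shift along the tool's x, y, z in cm, a list of three; "rotation": the turn, a rotation vector about the tool's x, y, z in degrees, a list of three; "gripper": the opening, from 0 (shut) to 1 (fully open). A call has 1 to 5 rows; each row is the pose to reach, as a shift and turn from the pose commanded when the call began, along the tool's axes at that moment; what a row does not reach only later rows make up. A row lasts 1/8 s, in which the tool goes at most 62.5 mm and 10.7 degrees, less where a joint would pass 70% of its speed; a pose out of reach is approached as far as the arm can. A call with a gripper value outside its range is refused whole. The fingers move at their own pace and stop on an object; "force" is the grip in N (left out, the last holds). Time passes only in rows, so rows that repeat a pose let the fingers close. It gives the time, the measured TCP pose, the force, the opening and the grip force at its end, in the units of the state.
- arm.observe(): the state, without advancing time (a new reading comes with each control period).
- camera(name): name is "scene" or "top" or "wrist"; returns a dict with "frame" (384x512x3 uint8, red, green, blue), "range_z" (384x512 float32, mm along the optical axis (not along the pixel's ray), 0 where there is no reading), "camera_matrix" (3x3 intrinsics, pixels), "pose" (4x4, takes a point from camera to world coordinates); the wrist camera has in their place "tool_from_camera" (4x4, takes a point from camera to tool coordinates, whose origin is the TCP and whose axes are the flange's). Camera axes: x right, y down, z forward; pixel columns grow to the right and rows downward; lengths in mm; the calibration is good to about 2 mm. A picture is of the moment at which its call begins: read the wrist's pose just before it.
- arm.close_job(): hands the job in; it is judged then, once.
Trained networks look in the newest picture that a camera, given by its name, has taken for a name from the list of things; names that differ only in an ending like _2 or _b are one class to them, and where a whole thing is asked for, a point or a joint stands for the part that bears it (a point fixed in the world has none). Each returns a list of dicts, best first, with "score" (0 to 1); they miss things now and then, are a little off and sometimes report something else, mostly with a low value. They report only what shows in the picture. A call takes as long as a camera call. They do not tell look-alikes from the thing itself.
- nets.spot_in(camera, query): "bbox" ([left, top, right, bottom] in pixels, round what is visible of it).
- nets.trace(camera, query): "region" (384x512 bool, what is visible of it) and "bbox" ([left, top, right, bottom] in pixels, round what is visible of it).
- nets.pinpoint(camera, query): "xy" ([column, row] in pixels: a listed point, or the origin of a listed thing).
The state is a dict: "time": time; "q": joint angles; "qvel": joint speeds; "joint_efforts": joint torques, N m; "tool_pos": TCP position; "orientation": TCP orientation; "wrist_force": force on the tool from outside, world axes, zero at the start; "wrist_torque": the same for the moment, N m; "grip_width": finger opening in mm; "grasp_force": force on a finger pad.
Only numpy, scipy, OpenCV 4.12 (cv2) and the standard library are available. Lean on these libraries where they do the work, as an engineer would, in place of code of your own. Each camera call takes 0.05 s, during which the arm holds its last target. There are 200 camera calls.

## Working session

There is one attempt and no reset: what is moved stays moved. The work goes in short steps, Python scripts to look and compute and a tool call to move; the robot and the scene stay as the last step left them, time stands still between calls to the robot, and variables do not carry over. Pictures are saved under pics/ and viewed, at most 10 in all, crops included, and the job is handed in when it is done.

Besides the shell and the picture viewer there is one more tool, called in YAML: its name, and indented under it one key for each argument. jog_arm: Moves the arm, as the interface text tells. Its arguments: {"type":"object","properties":{"delta_pos":{"type":"array"},"rotation":{"type":"array"},"gripper":{"type":"array"},"force":{"type":"number"}},"required":["delta_pos","rotation","gripper"]}

```bash
mkdir -p pics
cat > h.py <<'E'
import numpy as np, cv2
from cell import arm, camera, nets
from scipy.spatial.transform import Rotation as R
def toolT():
    s=arm.observe(); T=np.eye(4); T[:3,:3]=R.from_euler('xyz',s['orientation'],degrees=True).as_matrix(); T[:3,3]=s['tool_pos']; return T
def look(name):
    T=toolT(); c=camera(name)
    P=c['pose'] if 'pose' in c else T@c['tool_from_camera']
    z=c['range_z']; K=c['camera_matrix']; v,u=np.indices(z.shape)
    p=np.stack([(u-K[0,2])*z/K[0,0],(v-K[1,2])*z/K[1,1],z],-1)
    c['P']=P; c['W']=p@P[:3,:3].T+P[:3,3]; c['W'][z==0]=np.nan
    return c
def save(c,f,crop=None,scale=1):
    im=c['frame'][:,:,::-1]
    if crop: l,t,r,b=crop; im=im[t:b,l:r]
    cv2.imwrite('pics/'+f,cv2.resize(im,None,fx=scale,fy=scale,interpolation=cv2.INTER_CUBIC))
def proj(c,p):
    q=np.linalg.inv(c['P'])@np.append(p,1); k=c['camera_matrix']@q[:3]; return k[:2]/k[2]
E
python3 - <<'E'
from h import *
print(arm.observe())
for n in ['scene','top']:
    c=look(n); save(c,n+'0.png',scale=1.5)
    print(n,c['P'][:3,3].round(), c['P'][:3,2].round(2))
    for q in ['lid_mid','lid_handle','pan_mouth','rack','holder','big_lid_mid','board_mid','closed_lid_mid','pot_mid']:
        for d in nets.pinpoint(n,q)[:3]:
            u,v=np.round(d['xy']).astype(int); 
            print(q,round(d['score'],2),(u,v),c['W'][min(v,383),min(u,511)].round())
E
```

```text
{'time': 0.0, 'q': array([-68.02090436,  30.77739642,  -0.25339147,  88.17242679,
         0.14855015,  61.1518552 ,  -4.07908421]), 'qvel': array([ 0.10399221,  0.11869631, -0.03020217, -0.0147607 ,  0.00422856,
       -0.03189647,  0.00226028]), 'joint_efforts': array([ 4.52878021e-05, -5.83415759e+01,  1.04862090e+00, -2.59106505e+01,
        1.23290654e-02,  9.60096717e-03,  2.02267080e-05]), 'tool_pos': array([282.35784675, 584.74952683, 230.40262058]), 'orientation': array([-1.79898929e+02,  7.53577650e-03,  1.54231435e+02]), 'wrist_force': array([ 0.1683552 , -0.16329357,  0.98344432]), 'wrist_torque': array([-0.05692525, -0.03480329, -0.01159293]), 'grasp_force': 0.0, 'grip_width': 85.49250809515}
scene [1021.  716.  776.] [-0.4  -0.7  -0.59]
lid_mid 0.83 (np.int64(243), np.int64(124)) [ 334. -601.   60.]
lid_mid 0.76 (np.int64(264), np.int64(139)) [ 329. -418.   66.]
lid_handle 0.63 (np.int64(267), np.int64(142)) [ 319. -410.   52.]
pan_mouth 0.89 (np.int64(356), np.int64(270)) [496. 325.  79.]
rack 0.81 (np.int64(243), np.int64(180)) [ 554. -185.   70.]
holder 0.75 (np.int6
[... 428 characters left out ...]
int64(342), np.int64(252)) [ 321. -418.  107.]
lid_mid 0.68 (np.int64(399), np.int64(254)) [ 310. -608.  102.]
lid_handle 0.67 (np.int64(333), np.int64(251)) [ 327. -396.   57.]
lid_handle 0.6 (np.int64(287), np.int64(199)) [ 509. -242.   77.]
lid_handle 0.41 (np.int64(406), np.int64(256)) [ 305. -644.   61.]
pan_mouth 0.92 (np.int64(118), np.int64(201)) [516. 348.  67.]
big_lid_mid 0.62 (np.int64(275), np.int64(197)) [ 500. -197.  169.]
board_mid 0.95 (np.int64(315), np.int64(197)) [ 509. -337.  103.]
closed_lid_mid 0.87 (np.int64(151), np.int64(199)) [507. 215. 142.]
pot_mid 0.93 (np.int64(242), np.int64(136)) [763. -87.   6.]
pot_mid 0.53 (np.int64(295), np.int64(194)) [ 519. -268.  113.]
```

View pics/scene0.png

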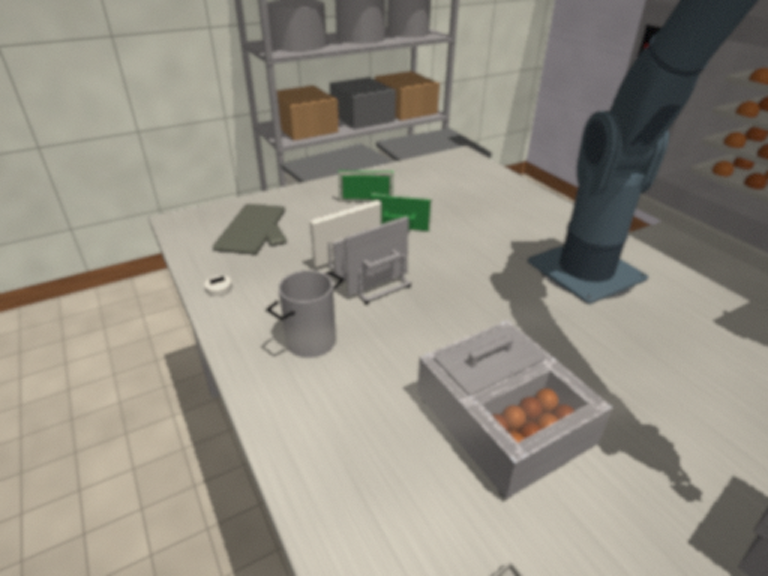

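View pics/top0.png

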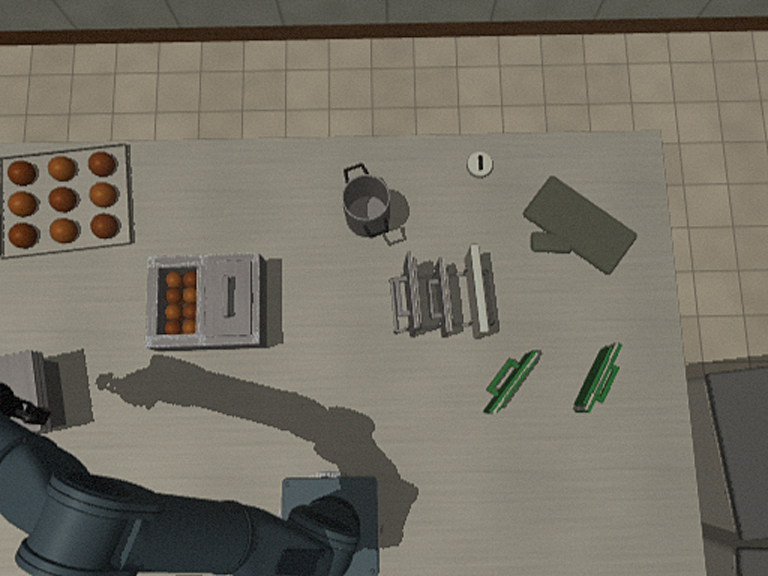

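The scene picture shows the holder, with the open pan nearer the camera at about (365,280 unscaled) and its neighbour closed. The rack is at about (243,175) and the pot at (207,210).

In the top picture there are four lid-like things:
- **Grey lid, middle slot, (296,197):** this is the one that fits. It is grey, loose and about 120 mm high, with its handle to the left (+y).
- **Larger lid, left slot, (275,197):** about 170 mm high.
- **Green lids, (342,252) and (399,254):** look-alikes, to be left alone.

The white board stands in the right slot at (315,197).

Run:
```python
from h import *
c=look('top'); save(c,'rack.png',(250,150,345,235),7)
W=c['W']
for q in ['lid_mid','big_lid_mid','closed_lid_mid','board_mid']:
    for d in nets.trace('top',q)[:4]:
        p=W[d['region']]; p=p[~np.isnan(p[:,0])]
        if q!='closed_lid_mid':
            zt=np.percentile(p[:,2],95); t=p[p[:,2]>zt-8]
        else: t=p[abs(p[:,2]-116)<6]
        l=np.polyfit(t[:,0],t[:,1],1)
        print(q,round(d['score'],2),np.round(d['bbox']),'n',len(t),'ztop',np.percentile(p[:,2],[95,99]).round(),'x',np.percentile(t[:,0],[2,98]).round(),'y',np.percentile(t[:,1],[2,50,98]).round(),'ang',np.degrees(np.arctan(l[0])).round(1))
# holder rim
m=(abs(W[...,2]-108)<5)&(W[...,1]>120)&(W[...,1]<450)&(W[...,0]>380)&(W[...,0]<650)
r=cv2.minAreaRect(W[m][:,:2].astype(np.float32)); print('holder top',r)
m=(W[...,2]<95)&(W[...,2]>40)&(W[...,1]>250)&(W[...,1]<400)&(W[...,0]>440)&(W[...,0]<600)
print('pan inner',cv2.minAreaRect(W[m][:,:2].astype(np.float32)),np.median(W[m],0))
m=(W[...,2]>120)&(W[...,0]>650)&(W[...,1]>-220)&(W[...,1]<30)
print('pot',W[m].min(0),W[m].max(0))
```

```text
lid_mid 0.86 [324. 231. 359. 277.] n 180 ztop [106. 109.] x [253. 378.] y [-470. -416. -367.] ang -38.9
lid_mid 0.86 [384. 228. 413. 278.] n 176 ztop [106. 108.] x [252. 388.] y [-656. -618. -577.] ang -29.2
lid_mid 0.65 [281. 170. 303. 223.] n 158 ztop [122. 125.] x [430. 591.] y [-281. -270. -260.] ang 3.9
big_lid_mid 0.91 [265. 171. 280. 225.] n 170 ztop [175. 178.] x [434. 594.] y [-206. -197. -187.] ang 3.9
closed_lid_mid 0.58 [134. 172. 167. 224.] n 1270 ztop [141. 147.] x [432. 598.] y [168. 213. 269.] ang 0.2
board_mid 0.95 [307. 163. 328. 222.] n 294 ztop [149. 151.] x [427. 614.] y [-359. -345. -332.] ang 3.9
holder top ((514.1826171875, 278.9342041015625), (211.7442626953125, 257.0066223144531), 0.8959079384803772)
pan inner ((517.118896484375, 343.65374755859375), (153.59080505371094, 83.24907684326172), 0.14912305772304535) [517.92564249 347.63961442  77.47270015]
pot [ 650.24106885 -150.10454403  120.29458516] [823.4610843  -43.60335682 159.18603543]
```

View pics/rack.png

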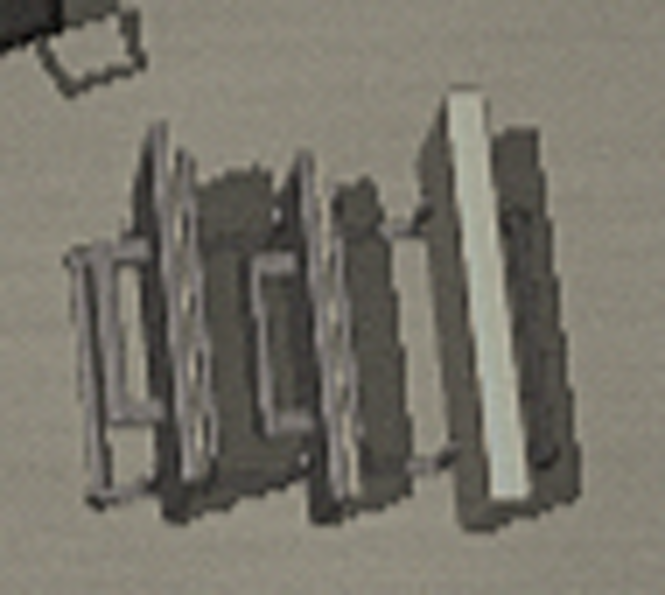

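The crop confirms it: the middle-slot lid (crop ~(325,330)) is small, grey steel, with its handle on the +y side, and the big lid and board stand either side of it. I'm setting out now.

```bash
cat >> h.py <<'E'
def RD(yaw): return R.from_euler('xyz',[180,0,yaw],degrees=True).as_matrix()
def plan(pos,rot=None):
    T=toolT(); rot=T[:3,:3] if rot is None else rot
    d=T[:3,:3].T@(np.array(pos,float)-T[:3,3])/10
    rv=R.from_matrix(T[:3,:3].T@rot).as_rotvec(degrees=True)
    print('delta',d.round(2),'rot',rv.round(1),'pos',T[:3,3].round(1),'t',arm.observe()['time'])
E
python3 - <<'E'
from h import *
plan([600,100,330],RD(170))
E
```

```text
delta [-49.68 -29.91  -9.87] rot [  0.    0.  -15.8] pos [282.6 585.3 231.3] t 1.25
```

jog_arm:
  delta_pos:
    - [-5,-3,-2]
    - [-10,-6,-4]
    - [-15,-9,-6]
    - [-20,-12,-8]
    - [-25,-15,-10]
  rotation:
    - [0,0,-2]
    - [0,0,-4]
    - [0,0,-6]
    - [0,0,-7]
    - [0,0,-8]
  gripper: [1,1,1,1,1]

```text
time: 1.88
tool_pos: [443.4, 339.9, 332.2]
orientation: [180.0, 0.0, 162.3]
wrist_force: [0.1, 0.4, -0.1]
grip_width: 85.4
grasp_force: 0.0
```

Run:
```python
from h import *
plan([600,100,330],RD(170)); print(arm.observe()['q'].round(1))
plan([510,-270,330],RD(-176))
```

```text
delta [-22.22 -18.08   0.22] rot [ 0.   0.  -7.7] pos [443.4 339.9 332.2] t 1.875
[-44.6  16.3   3.1  95.5  -1.   68.2  31. ]
delta [-24.92 -56.06   0.2 ] rot [  0.    0.  -21.7] pos [443.4 339.9 332.2] t 1.875
```

jog_arm:
  delta_pos:
    - [-4.4,-3.6,0]
    - [-8.8,-7.2,0]
    - [-13.2,-10.8,0]
    - [-17.6,-14.4,0]
    - [-22.2,-18,0]
  rotation:
    - [0,0,-2]
    - [0,0,-4]
    - [0,0,-6]
    - [0,0,-7]
    - [0,0,-8]
  gripper: [0.7,0.7,0.7,0.7,0.7]

```text
time: 2.5
tool_pos: [599.8, 101.0, 331.6]
orientation: [180.0, 0.0, 170.3]
wrist_force: [1.0, 0.5, 0.1]
grip_width: 59.6
grasp_force: 0.0
```

Run:
```python
from h import *
plan([510,-270,330],RD(-176)); print(arm.observe()['q'].round(1))
```

```text
delta [  2.6  -38.08   0.14] rot [  0.    0.  -13.7] pos [599.8 101.  331.6] t 2.5
[-21.1  21.7   9.9  88.5  -3.9  70.1  69.8]
```

jog_arm:
  delta_pos:
    - [0.4,-6,0]
    - [0.8,-12,0]
    - [1.2,-18,0]
    - [1.6,-24,0]
    - [2.0,-30,0]
  rotation:
    - [0,0,-3]
    - [0,0,-6]
    - [0,0,-9]
    - [0,0,-12]
    - [0,0,-13.7]
  gripper: [0.5,0.5,0.5,0.5,0.5]

```text
time: 3.12
tool_pos: [527.8, -191.6, 331.6]
orientation: [-180.0, 0.0, -176.0]
wrist_force: [2.0, 0.3, 0.8]
grip_width: 42.8
grasp_force: 0.0
```

jog_arm:
  delta_pos:
    - [0.3,-4,0]
    - [0.6,-8,0]
    - [0.6,-8,0]
  rotation:
    - [0,0,0]
    - [0,0,0]
    - [0,0,0]
  gripper: [0.45,0.45,0.45]

```text
time: 3.5
tool_pos: [526.6, -274.0, 331.3]
orientation: [-179.9, -0.0, -176.4]
wrist_force: [-0.2, -0.4, -0.1]
grip_width: 38.5
grasp_force: 0.0
```

Run:
```python
from h import *
s=arm.observe();print(s['q'].round(1),s['orientation'])
c=look('wrist'); save(c,'w1.png',scale=1.5)
print(c['P'][:3,3].round(),c['P'][:3,2].round(2))
W=c['W']
for q in ['lid_mid','big_lid_mid','board_mid']:
    for d in nets.trace('wrist',q)[:2]:
        p=W[d['region']]; p=p[~np.isnan(p[:,0])]
        zt=np.percentile(p[:,2],97); t=p[p[:,2]>zt-4]
        print(q,round(d['score'],2),np.round(d['bbox']),'n',len(t),'ztop',round(zt,1),'x',np.percentile(t[:,0],[1,50,99]).round(1),'y',np.percentile(t[:,1],[2,50,98]).round(1),'ang',np.degrees(np.arctan(np.polyfit(t[:,0],t[:,1],1)[0])).round(1))
# profile of slice x=500..520 
m=(abs(W[...,0]-540)<12)&(W[...,1]>-380)&(W[...,1]<-150)&(W[...,2]>15)
p=W[m]
for y in range(-380,-150,5):
    t=p[(p[:,1]>=y)&(p[:,1]<y+5)]
    if len(t)>5: print(y,len(t),np.percentile(t[:,2],[10,50,90]).round())
```

```text
[ 10.1  20.4  17.3  91.1  -6.2  69.4 122.2] [-1.79884314e+02 -3.22261597e-02 -1.76408240e+02]
[ 455. -278.  474.] [ 0.28  0.02 -0.96]
lid_mid 0.81 [ 66.   0. 124.  18.] n 31 ztop 89.6 x [382.4 384.9 385.8] y [-469.7 -467.7 -465.5] ang -43.9
lid_mid 0.62 [241.  58. 292. 224.] n 1842 ztop 120.6 x [430.1 502.8 595.2] y [-283.8 -273.  -263.2] ang 4.2
big_lid_mid 0.82 [306.  64. 361. 254.] n 2472 ztop 174.2 x [432.6 505.7 598. ] y [-208.1 -199.3 -189.6] ang 4.1
board_mid 0.74 [161.  45. 213. 249.] n 3972 ztop 146.9 x [425.1 508.5 615.4] y [-360.4 -347.7 -334.8] ang 3.9
-360 15 [143. 144. 144.]
-355 111 [145. 146. 147.]
-350 124 [145. 146. 147.]
-345 123 [145. 146. 147.]
-340 465 [ 43. 110. 145.]
-330 114 [387. 390. 392.]
-325 579 [388. 390. 395.]
-320 844 [389. 390. 394.]
-315 732 [387. 388. 390.]
-310 159 [386. 387. 387.]
-295 551 [340. 362. 370.]
-285 77 [106. 107. 108.]
-280 100 [106. 107. 109.]
-275 103 [117. 118. 120.]
-270 102 [119. 120. 121.]
-265 39 [ 73. 115. 119.]
-260 33 [ 64.  74. 341.]
-255 452 [336. 361. 370.]
-250 48 [68. 74. 76.]
-245 88 [74. 75. 76.]
-240 257 [ 75. 386. 387.]
-235 632 [387. 389. 393.]
-230 470 [389. 391. 395.]
-225 361 [387. 391. 394.]
-215 89 [134. 152. 160.]
-210 411 [ 53. 121. 162.]
-205 196 [161. 166. 172.]
-200 155 [171. 173. 174.]
-195 100 [172. 173. 174.]
-175 37 [100. 101. 103.]
-170 99 [101. 102. 103.]
-165 73 [101. 102. 103.]
```

View pics/w1.png

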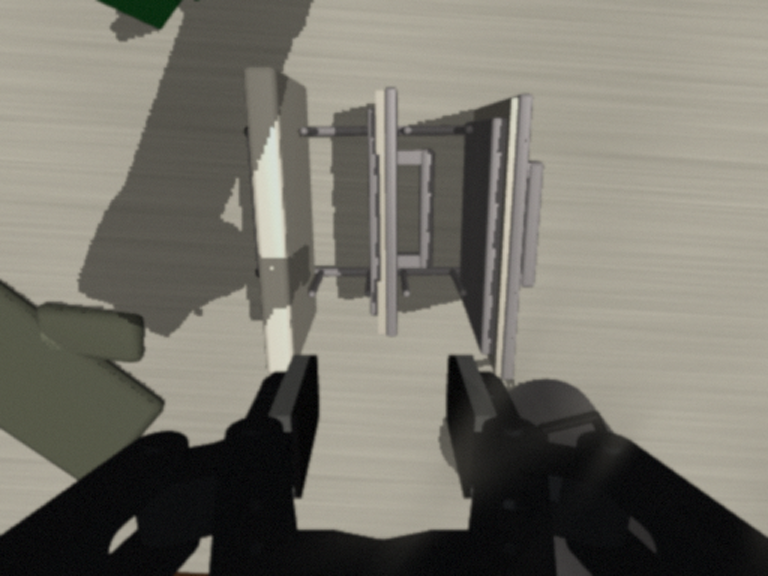

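The wrist picture shows the grey lid edge-on at about (385,210), with its handle loop at (415,210). The board is at (275,230) and the big lid at (510,230), so both gaps are clear for the fingers. Next I descend over the lid's top edge.

Run:
```python
from h import *
plan([513,-278.3,82],RD(-175.9))
```

```text
delta [ 1.61 -0.89 24.92] rot [ 0.1  0.  -0.1] pos [ 528.3 -268.5  331.2] t 3.7
```

jog_arm:
  delta_pos:
    - [1.6,-0.9,4]
    - [1.6,-0.9,9]
    - [1.6,-0.9,12]
    - [1.6,-0.9,14]
    - [1.6,-0.9,14]
  rotation:
    - [0,0,0]
    - [0,0,0]
    - [0,0,0]
    - [0,0,0]
    - [0,0,0]
  gripper: [0.45,0.45,0.45,0.45,0.45]

```text
time: 4.32
tool_pos: [512.0, -278.2, 190.0]
orientation: [179.9, -0.1, -175.9]
wrist_force: [0.4, -0.1, 0.9]
grip_width: 38.7
grasp_force: 0.0
```

Run:
```python
from h import *
plan([513,-278.3,82],RD(-175.9))
```

```text
delta [-0.12 -0.04 10.8 ] rot [ 0.1 -0.1 -0. ] pos [ 512.  -278.2  190. ] t 4.325
```

jog_arm:
  delta_pos:
    - [0,0,3]
    - [0,0,6]
    - [0,0,9]
    - [0,0,10.8]
    - [0,0,10.8]
  rotation:
    - [0,0,0]
    - [0,0,0]
    - [0,0,0]
    - [0,0,0]
    - [0,0,0]
  gripper: [0.45,0.45,0.45,0.45,0.45]

```text
time: 4.95
tool_pos: [512.5, -279.6, 83.1]
orientation: [180.0, -0.1, -176.0]
wrist_force: [-0.3, -0.6, 0.3]
grip_width: 38.5
grasp_force: 0.0
```

jog_arm:
  delta_pos:
    - [0,0,0]
    - [0,0,0]
    - [0,0,0]
    - [0,0,0]
    - [0,0,0]
  rotation:
    - [0,0,0]
    - [0,0,0]
    - [0,0,0]
    - [0,0,0]
    - [0,0,0]
  gripper: [0.2,0.1,0.1,0.1,0.1]
  force: 60

```text
time: 5.58
tool_pos: [513.1, -275.3, 84.7]
orientation: [179.6, -0.0, -175.9]
wrist_force: [-3.3, 11.8, 8.3]
grip_width: 19.0
grasp_force: 59.8
```

jog_arm:
  delta_pos:
    - [0,0,-2]
    - [0,0,-5]
    - [0,0,-8]
    - [0,0,-11]
    - [0,0,-14]
  rotation:
    - [0,0,0]
    - [0,0,0]
    - [0,0,0]
    - [0,0,0]
    - [0,0,0]
  gripper: [0.1,0.1,0.1,0.1,0.1]

```text
time: 6.2
tool_pos: [512.6, -280.2, 225.4]
orientation: [-180.0, 0.1, -176.1]
wrist_force: [-0.2, 0.2, -3.2]
grip_width: 19.2
grasp_force: 60.2
```

jog_arm:
  delta_pos:
    - [0,0,-4]
    - [0,0,-8]
    - [0,0,-10]
    - [0,0,-10]
  rotation:
    - [0,0,0]
    - [0,0,0]
    - [0,0,0]
    - [0,0,0]
  gripper: [0.1,0.1,0.1,0.1]

```text
time: 6.7
tool_pos: [513.2, -280.7, 325.7]
orientation: [-179.9, 0.2, -176.1]
wrist_force: [-0.1, 0.8, -3.9]
grip_width: 18.9
grasp_force: 60.4
```

Run:
```python
from h import *
s=arm.observe();print(s['q'].round(1),s['wrist_force'],s['grip_width'])
c=look('top');W=c['W']
m=(W[...,0]>400)&(W[...,0]<640)&(W[...,1]>-380)&(W[...,1]<-150)&(W[...,2]>15)
p=W[m]
for y in range(-380,-150,10):
    t=p[(p[:,1]>=y)&(p[:,1]<y+10)]
    if len(t)>5: print(y,len(t),np.percentile(t[:,2],[10,50,90]).round())
plan([700,60,330],RD(95))
```

```text
[ 10.8  19.6  17.7  93.   -6.3  68.1 123.8] [-0.13979239  0.76845876 -3.93507149] 18.92875438547551
-370 6 [117. 143. 144.]
-360 87 [134. 144. 149.]
-350 148 [ 46. 140. 149.]
-340 59 [ 36. 102. 683.]
-330 56 [686. 697. 703.]
-320 87 [688. 703. 709.]
-310 136 [687. 705. 714.]
-300 182 [695. 703. 718.]
-290 237 [696. 709. 718.]
-280 263 [697. 712. 720.]
-270 312 [698. 719. 728.]
-260 310 [701. 724. 735.]
-250 296 [709. 729. 743.]
-240 262 [714. 731. 748.]
-230 222 [716. 735. 752.]
-220 194 [713. 737. 755.]
-210 177 [162. 734. 756.]
-200 169 [170. 727. 754.]
-190 162 [ 64. 170. 749.]
-180 51 [ 90. 731. 745.]
-170 60 [ 98. 102. 107.]
-160 35 [ 16.  18. 101.]
delta [-21.03  32.66  -0.59] rot [ 0.   0.1 88.9] pos [ 512.5 -280.2  324. ] t 6.75
```

jog_arm:
  delta_pos:
    - [-1,4,0]
    - [-2,8,0]
    - [-3,12,0]
    - [-4,16,0]
    - [-5,20,0]
  rotation:
    - [0,0,10]
    - [0,0,20]
    - [0,0,30]
    - [0,0,40]
    - [0,0,50]
  gripper: [0.1,0.1,0.1,0.1,0.1]

```text
time: 7.38
tool_pos: [547.9, -75.7, 321.9]
orientation: [-179.9, -0.1, 133.6]
wrist_force: [0.8, 0.3, -3.2]
grip_width: 18.8
grasp_force: 60.3
```

Run:
```python
from h import *
plan([600,45,330],RD(90)); print(arm.observe()['q'].round(1))
```

```text
delta [ 5.15 12.1  -0.82] rot [-0.1 -0.1 43.6] pos [547.9 -75.7 321.9] t 7.375
[-13.6  16.7  21.1  97.8  -6.4  66.9  52.8]
```

jog_arm:
  delta_pos:
    - [1.3,3,0]
    - [2.6,6,0]
    - [3.9,9,0]
    - [5.1,12.1,0]
    - [5.1,12.1,0]
  rotation:
    - [0,0,10]
    - [0,0,20]
    - [0,0,30]
    - [0,0,40]
    - [0,0,43.6]
  gripper: [0.1,0.1,0.1,0.1,0.1]

```text
time: 8.0
tool_pos: [600.1, 47.6, 321.2]
orientation: [-179.8, -0.1, 90.4]
wrist_force: [-0.7, -0.4, -3.4]
grip_width: 18.9
grasp_force: 60.3
```

Run:
```python
from h import *
a=np.radians(30)
print(toolT().round(2))
rot=np.column_stack([[0,1,0],[np.sin(a),0,np.cos(a)],[np.cos(a),0,-np.sin(a)]])
print(np.linalg.det(rot)); plan([600,45,250],rot); print(arm.observe()['q'].round(1))
```

```text
[[-1.0000e-02  1.0000e+00 -0.0000e+00  6.0012e+02]
 [ 1.0000e+00  1.0000e-02  0.0000e+00  4.7630e+01]
 [ 0.0000e+00 -0.0000e+00 -1.0000e+00  3.2119e+02]
 [ 0.0000e+00  0.0000e+00  0.0000e+00  1.0000e+00]]
1.0
delta [-0.27  0.01  7.12] rot [-60.2  -0.3   0.4] pos [600.1  47.6 321.2] t 8.0
[-27.7  22.7  25.8  90.8 -10.4  69.1   0.6]
```

jog_arm:
  delta_pos:
    - [0,0,0]
    - [0,0.5,0]
    - [0,1,0]
    - [0,1.5,0]
    - [0,2,0]
  rotation:
    - [-10,0,0]
    - [-20,0,0]
    - [-30,0,0]
    - [-40,0,0]
    - [-50,0,0]
  gripper: [0.1,0.1,0.1,0.1,0.1]

```text
time: 8.62
tool_pos: [611.4, 30.7, 315.9]
orientation: [139.4, 1.9, 88.8]
wrist_force: [-0.7, -1.0, -4.1]
grip_width: 18.9
grasp_force: 60.8
```

```bash
cat >> h.py <<'E'
def RT(deg,az=0):
    a=np.radians(deg); r=np.column_stack([[0,1,0],[np.sin(a),0,np.cos(a)],[np.cos(a),0,-np.sin(a)]])
    return R.from_euler('z',az,degrees=True).as_matrix()@r
E
python3 - <<'E'
from h import *
plan([620,45,230],RT(25)); s=arm.observe(); print(s['q'].round(1),s['orientation'].round(1)); print(toolT()[:3,:3].round(2))
E
```

```text
delta [ 1.73 -4.92  7.03] rot [-24.4   2.1   0.8] pos [611.4  30.7 315.9] t 8.625
[-37.8   4.8  26.7 124.9  34.8  13.8 -43.7] [139.4   1.9  88.8]
[[ 0.02  0.76  0.65]
 [ 1.    0.01 -0.04]
 [-0.03  0.65 -0.76]]
```

Tilting radially outward runs into the joint 6 limit. A sideways tilt, with the tool pointing to −y, has more joint range, so I'll use that.

Run:
```python
from h import *
plan([550,0,300],RT(35,-90)); print(RT(35,-90).round(2))
T=toolT(); rv=R.from_matrix(T[:3,:3].T@RT(35,-90)).as_rotvec()
for f in (.25,.5,.75): print((T[:3,:3]@R.from_rotvec(rv*f).as_matrix())[:,2].round(2))
```

```text
delta [-3.14 -5.72 -2.66] rot [-10.  -64.9  60.9] pos [611.4  30.7 315.9] t 8.625
[[ 1.    0.    0.  ]
 [ 0.   -0.57 -0.82]
 [ 0.    0.82 -0.57]]
[ 0.62 -0.32 -0.72]
[ 0.49 -0.56 -0.67]
[ 0.27 -0.74 -0.62]
```

jog_arm:
  delta_pos:
    - [-0.3,-0.6,-0.3]
    - [-0.6,-1.2,-0.6]
    - [-1,-1.8,-0.9]
    - [-1.3,-2.4,-1.2]
    - [-1.6,-3,-1.4]
  rotation:
    - [-1,-6.5,6]
    - [-2,-13,12]
    - [-3,-19.5,18]
    - [-4,-26,24]
    - [-5,-32.5,30]
  gripper: [0.1,0.1,0.1,0.1,0.1]

```text
time: 9.25
tool_pos: [581.9, 13.4, 310.4]
orientation: [132.0, 4.1, 46.4]
wrist_force: [0.4, -1.0, -4.0]
grip_width: 19.1
grasp_force: 60.8
```

Run:
```python
from h import *
plan([550,0,300],RT(35,-90)); print(arm.observe()['q'].round(1),toolT()[:3,2])
```

```text
delta [-3.09 -1.87 -0.19] rot [ -4.9 -33.9  31.9] pos [581.9  13.4 310.4] t 9.25
[ -60.6   16.4   34.8  119.7   54.8   47.3 -108.7] [ 0.50573656 -0.54691902 -0.66716573]
```

jog_arm:
  delta_pos:
    - [-0.6,-0.4,0]
    - [-1.2,-0.8,0]
    - [-1.8,-1.2,0]
  rotation:
    - [-1,-6.5,6]
    - [-2,-13,12]
    - [-3,-19.5,18]
  gripper: [0.1,0.1,0.1]

```text
time: 9.62
tool_pos: [563.9, 5.9, 302.3]
orientation: [127.4, 2.7, 19.9]
wrist_force: [0.9, -0.2, -3.1]
grip_width: 18.9
grasp_force: 60.8
```

Run:
```python
from h import *
plan([550,0,300],RT(35,-90)); print(arm.observe()['q'].round(1),toolT()[:3,2])
```

```text
delta [-1.5  -0.19  0.25] rot [ -1.9 -14.5  13.9] pos [563.9   5.9 302.3] t 9.625
[ -60.3   29.    36.   108.6   40.2   63.6 -118.9] [ 0.24446665 -0.7565642  -0.60650364]
```

jog_arm:
  delta_pos:
    - [-0.7,0,0]
    - [-1.5,-0.2,0.2]
    - [-1.5,-0.2,0.2]
  rotation:
    - [-1,-7.3,7]
    - [-1.9,-14.5,14]
    - [-1.9,-14.5,14]
  gripper: [0.1,0.1,0.1]

```text
time: 10.0
tool_pos: [551.3, -0.4, 300.2]
orientation: [125.0, -0.1, 0.2]
wrist_force: [-0.4, 0.2, -2.7]
grip_width: 18.8
grasp_force: 60.9
```

Run:
```python
from h import *
# lid edge contact: edge 68 mm beyond tcp
d=RT(35,-90)[:,2]; n=RT(35,-90)[:,1]
g=np.array([540,-92,0.])-d*68
print('tcp touch approx',g)
plan([540,-20,g[2]+30],RT(35,-90)); print(arm.observe()['q'].round(1),toolT()[:3,2])
```

```text
tcp touch approx [540.         -36.29766099  39.00319767]
delta [ -1.18 -17.83  14.85] rot [ 0.  -0.2  0. ] pos [ 5.513e+02 -4.000e-01  3.002e+02] t 10.0
[ -57.    37.2   37.9   99.    29.6   75.3 -124.7] [ 0.00410874 -0.81958479 -0.57294319]
```

jog_arm:
  delta_pos:
    - [-0.3,-4,2]
    - [-0.6,-8,5]
    - [-0.9,-11,9]
    - [-1.2,-14,12]
    - [-1.2,-14,12]
  rotation:
    - [0,0,0]
    - [0,0,0]
    - [0,0,0]
    - [0,0,0]
    - [0,0,0]
  gripper: [0.1,0.1,0.1,0.1,0.1]

```text
time: 10.62
tool_pos: [537.3, -18.9, 116.4]
orientation: [124.9, 0.2, 0.3]
wrist_force: [-0.3, -0.6, -2.3]
grip_width: 18.8
grasp_force: 61.0
```

Run:
```python
from h import *
plan([540,-30,50],RT(35,-90)); print(arm.observe()['q'].round(1))
c=look('scene'); save(c,'s2.png',(150,60,450,360),2)
```

```text
delta [ 0.28 -4.81  4.71] rot [ 0.1 -0.2  0.3] pos [537.3 -18.9 116.4] t 10.625
[ -53.4   52.6   33.1  104.4   26.5   58.5 -135. ]
```

View pics/s2.png

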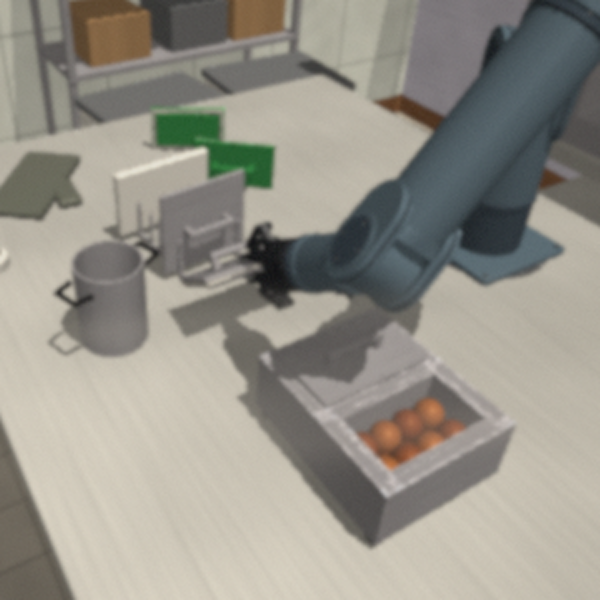

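The picture shows the lid held low and tilted, handle up, at crop ~(225,265). The wrist knuckle at (400,290) is coming down over the closed lid. I'll steepen the tilt to 45° and shift to −y for clearance.

Run:
```python
from h import *
plan([540,-52,75],RT(45,-90))
```

```text
delta [ 0.08 -1.64  5.24] rot [10.  -0.3  0.2] pos [539.  -18.5 118.4] t 10.675
```

jog_arm:
  delta_pos:
    - [0,0,1]
    - [0,-0.8,2.8]
    - [0,-1.6,4.2]
    - [0,-1.6,5.2]
    - [0,-1.6,5.2]
  rotation:
    - [5,0,0]
    - [10,-0.3,0.2]
    - [10,-0.3,0.2]
    - [10,-0.3,0.2]
    - [10,-0.3,0.2]
  gripper: [0.1,0.1,0.1,0.1,0.1]

```text
time: 11.3
tool_pos: [539.5, -51.9, 75.1]
orientation: [134.9, -0.1, -0.1]
wrist_force: [0.0, -0.0, -2.5]
grip_width: 18.8
grasp_force: 60.8
```

Run:
```python
from h import *
plan([540,-52,45],RT(45,-90)); print(arm.observe()['q'].round(1))
c=look('top');W=c['W']
save(c,'t2.png',(80,100,340,270),3)
m=(W[...,1]>100)&(W[...,1]<300)&(W[...,0]>420)&(W[...,0]<650)&(W[...,2]>150); print(np.percentile(W[m],[1,50],axis=0) if m.sum() else 0)
```

```text
delta [ 0.05 -2.13  2.13] rot [ 0.1  0.1 -0.1] pos [539.5 -51.9  75.1] t 11.3
[ -46.1   50.2   31.   108.    24.8   47.5 -131.7]
[[422.15459763 102.1633062  255.98652582]
 [505.21113897 171.24213442 398.33718824]]
```

jog_arm:
  delta_pos:
    - [0,-0.8,0.8]
    - [0,-1.3,1.3]
    - [0,-1.6,1.6]
    - [0,-1.8,1.8]
    - [0,-2.0,2.0]
  rotation:
    - [0,0,0]
    - [0,0,0]
    - [0,0,0]
    - [0,0,0]
    - [0,0,0]
  gripper: [0.1,0.1,0.1,0.1,0.1]

```text
time: 11.98
tool_pos: [540.4, -52.0, 48.0]
orientation: [134.9, -0.2, -0.2]
wrist_force: [-1.7, 8.9, 15.3]
grip_width: 19.1
grasp_force: 62.4
```

jog_arm:
  delta_pos:
    - [0,0.3,-0.3]
    - [0,0.3,-0.3]
    - [0,0.3,-0.3]
    - [0,0.3,-0.3]
  rotation:
    - [0,0,0]
    - [0,0,0]
    - [0,0,0]
    - [0,0,0]
  gripper: [0.45,0.45,0.45,0.45]

```text
time: 12.48
tool_pos: [540.1, -51.7, 51.3]
orientation: [135.0, -0.2, -0.2]
wrist_force: [-0.5, 0.9, 0.5]
grip_width: 38.5
grasp_force: 0.7
```

jog_arm:
  delta_pos:
    - [0,0,-1.5]
    - [0,0,-3.5]
    - [0,0,-6]
    - [0,0,-9]
    - [0,0,-12]
  rotation:
    - [0,0,0]
    - [0,0,0]
    - [0,0,0]
    - [0,0,0]
    - [0,0,0]
  gripper: [0.45,0.45,0.45,0.45,0.45]

```text
time: 13.1
tool_pos: [539.7, 33.9, 137.6]
orientation: [135.0, -0.1, -0.2]
wrist_force: [0.4, 0.8, -0.2]
grip_width: 38.6
grasp_force: 0.0
```

Run:
```python
from h import *
s=arm.observe();print(s['q'].round(1),s['wrist_force'],s['tool_pos'])
c=look('scene'); save(c,'s3.png',(130,60,430,360),2)
c=look('wrist'); W=c['W']
for q in ['lid_mid','lid_handle']:
  for d in nets.trace('wrist',q)[:2]:
    p=W[d['region']]; p=p[~np.isnan(p[:,0])]
    print(q,d['score'],np.percentile(p,[2,50,98],axis=0).round())
```

```text
[ -52.    45.1   29.9  102.9   22.    60.  -131.3] [ 0.38349763  0.84898054 -0.22683382] [539.7443753   33.85103744 137.64854561]
lid_mid 0.97 [[ 258. -656.   92.]
 [ 341. -626.  101.]
 [ 397. -579.  104.]]
lid_mid 0.94 [[465. -92.  14.]
 [561. -36.  20.]
 [625.   7.  48.]]
lid_handle 0.78 [[498. -50.  21.]
 [546. -39.  47.]
 [586. -37.  49.]]
```

View pics/s3.png

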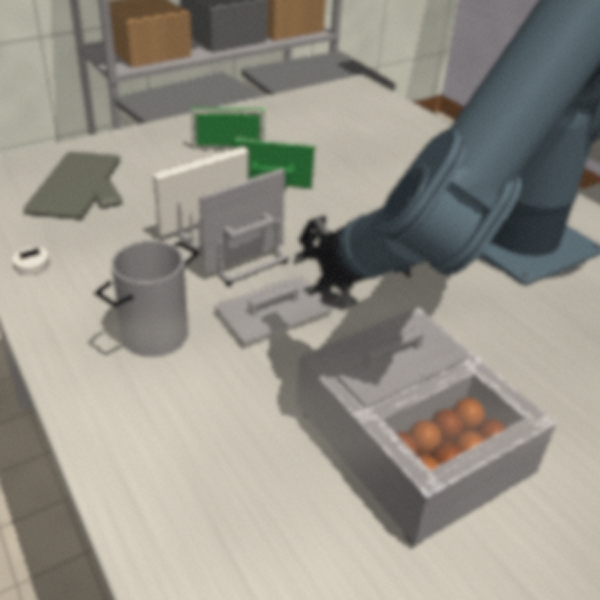

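The lid lies flat with its handle up at crop (270,310). I bring the tool upright above the handle.

Run:
```python
from h import *
plan([542,-42,150],RD(0))
```

```text
delta [0.24 6.26 4.35] rot [45.  -0.1 -0.2] pos [539.9  33.1 136.5] t 13.3
```

jog_arm:
  delta_pos:
    - [0,1.5,0]
    - [0,3,0.5]
    - [0.1,4.2,1.8]
    - [0.2,5.2,3]
    - [0.2,6.2,4.3]
  rotation:
    - [9,0,0]
    - [18,0,0]
    - [27,0,0]
    - [36,0,0]
    - [45,0,0]
  gripper: [0.45,0.45,0.45,0.45,0.45]

```text
time: 13.92
tool_pos: [540.9, -42.8, 149.5]
orientation: [-179.8, -0.2, -0.3]
wrist_force: [-0.1, 0.0, -1.1]
grip_width: 38.7
grasp_force: 0.0
```

jog_arm:
  delta_pos:
    - [0,0,0]
    - [0,0,0]
  rotation:
    - [0,0,0]
    - [0,0,0]
  gripper: [0.45,0.45]

```text
time: 14.18
tool_pos: [540.6, -41.9, 148.8]
orientation: [179.9, -0.0, -0.3]
wrist_force: [-0.0, 0.7, 0.4]
grip_width: 38.4
grasp_force: 0.0
```

Run:
```python
from h import *
c=look('wrist'); W=c['W']; save(c,'w3.png',scale=1.2)
m=(W[...,2]>41)&(W[...,2]<56)&(W[...,0]>470)&(W[...,0]<620)&(W[...,1]>-110)&(W[...,1]<40)
print('bar',m.sum(),np.median(W[m],0),cv2.minAreaRect(W[m][:,:2].astype(np.float32)))
m=(W[...,2]>14)&(W[...,2]<26)&(W[...,0]>430)&(W[...,0]<650)&(W[...,1]>-120)&(W[...,1]<40)
print('plate',m.sum(),cv2.minAreaRect(W[m][:,:2].astype(np.float32)),np.median(W[m][:,2]))
s=arm.observe(); print(s['q'].round(1),s['tool_pos'],s['orientation'])
for d in nets.pinpoint('wrist','lid_handle')[:2]: print(d,W[int(d['xy'][1]),int(d['xy'][0])])
```

```text
bar 2242 [546.89054237 -44.30000562  47.63269525] ((541.7679443359375, -44.58734893798828), (14.012921333312988, 91.19285583496094), 89.78778076171875)
plate 22795 ((541.2689819335938, -44.62073516845703), (104.24603271484375, 171.93023681640625), 89.728759765625) 19.889222661855968
[ -9.9  26.8  12.  109.1  -7.6  44.8 -83.9] [540.84846047 -40.16152739 148.74647811] [ 1.79965656e+02 -2.30069137e-02 -1.15054883e-01]
{'xy': [257.3, 185.9], 'score': 0.84} [545.63411086 -44.20457999  47.83656614]
```

View pics/w3.png

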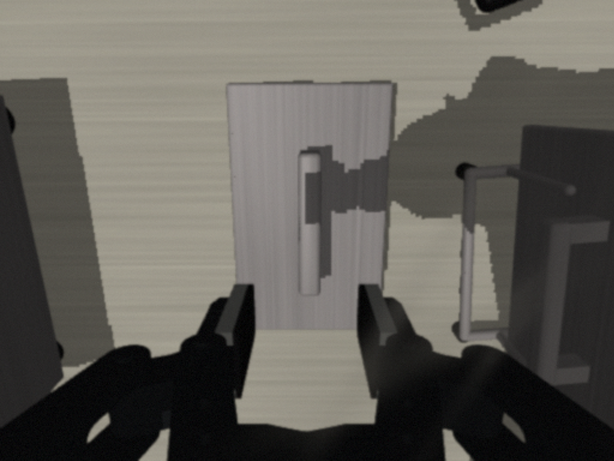

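The picture shows the lid lying flat and square, with its handle bar at about (310,222), which measures (541.6, −44.6). I go down on the bar.

Run:
```python
from h import *
plan([541.5,-44.6,26],RD(-.3))
```

```text
delta [ 0.03  0.53 12.28] rot [ 0.  -0.   0.3] pos [541.1 -39.2 148.8] t 14.275
```

jog_arm:
  delta_pos:
    - [0,0.4,3]
    - [0,0.4,6]
    - [0,0.4,7]
    - [0,0.4,7]
    - [0,0.4,7]
  rotation:
    - [0,0,0]
    - [0,0,0]
    - [0,0,0]
    - [0,0,0]
    - [0,0,0]
  gripper: [0.45,0.45,0.45,0.45,0.45]

```text
time: 14.9
tool_pos: [542.6, -44.8, 80.5]
orientation: [180.0, -0.2, -0.1]
wrist_force: [-0.3, -0.5, -0.0]
grip_width: 38.4
grasp_force: 0.0
```

Run:
```python
from h import *
plan([541.5,-44.6,26],RD(-.3))
c=look('wrist'); W=c['W']; 
m=(W[...,2]>41)&(W[...,2]<56)&(W[...,0]>470)&(W[...,0]<620)&(W[...,1]>-110)&(W[...,1]<40)
print('bar',m.sum(),np.median(W[m],0),cv2.minAreaRect(W[m][:,:2].astype(np.float32)))
plan([541.5,-44.6,26],RD(-.3))
```

```text
delta [-0.14 -0.02  5.45] rot [ 0.  -0.2  0.2] pos [542.6 -44.8  80.5] t 14.9
bar 3912 [546.95461867 -44.73800313  47.57853125] ((541.5745849609375, -44.55457305908203), (14.037274360656738, 91.89520263671875), 89.82244873046875)
delta [-0.14 -0.04  5.46] rot [-0.  -0.2  0.1] pos [542.7 -45.   80.6] t 14.95
```

jog_arm:
  delta_pos:
    - [-0.1,0,2]
    - [-0.1,0,4]
    - [-0.1,0,5.4]
    - [-0.1,0,5.4]
  rotation:
    - [0,0,0]
    - [0,0,0]
    - [0,0,0]
    - [0,0,0]
  gripper: [0.45,0.45,0.45,0.45]

```text
time: 15.45
tool_pos: [540.6, -45.3, 25.2]
orientation: [-180.0, -0.1, -0.2]
wrist_force: [0.2, 0.4, -0.0]
grip_width: 38.0
grasp_force: 0.0
```

jog_arm:
  delta_pos:
    - [0,0,0]
    - [0,0,0]
    - [0,0,0]
    - [0,0,0]
    - [0,0,0]
  rotation:
    - [0,0,0]
    - [0,0,0]
    - [0,0,0]
    - [0,0,0]
    - [0,0,0]
  gripper: [0.3,0.1,0.05,0.05,0.05]
  force: 80

```text
time: 16.08
tool_pos: [541.7, -45.2, 26.6]
orientation: [-180.0, -0.2, -0.2]
wrist_force: [-1.8, 0.6, 7.1]
grip_width: 12.0
grasp_force: 78.5
```

jog_arm:
  delta_pos:
    - [0,0,-3]
    - [0,0,-7]
    - [0,0,-11]
    - [0,0,-15]
    - [0,0,-20]
  rotation:
    - [0,0,0]
    - [0,0,0]
    - [0,0,0]
    - [0,0,0]
    - [0,0,0]
  gripper: [0.05,0.05,0.05,0.05,0.05]

```text
time: 16.7
tool_pos: [539.2, -45.2, 226.2]
orientation: [-180.0, -0.0, -0.2]
wrist_force: [1.4, 0.8, -5.5]
grip_width: 12.1
grasp_force: 78.7
```

Run:
```python
from h import *
plan([514,338,250],RD(0)); print(arm.observe()['q'].round(1))
```

```text
delta [ -2.65 -38.31  -2.37] rot [-0.  -0.  -0.2] pos [539.2 -45.2 226.2] t 16.7
[-10.9  20.7  13.7 105.8  -5.9  54.3 -84.7]
```

jog_arm:
  delta_pos:
    - [0,-5,-2]
    - [0,-10,-4]
    - [0,-14,-6]
    - [0,-18,-8]
    - [0,-18,-8]
  rotation:
    - [0,0,0]
    - [0,0,0]
    - [0,0,0]
    - [0,0,0]
    - [0,0,0]
  gripper: [0.05,0.05,0.05,0.05,0.05]

```text
time: 17.32
tool_pos: [540.7, 139.4, 306.8]
orientation: [-179.8, -0.3, 0.2]
wrist_force: [-0.9, -0.0, -4.0]
grip_width: 12.4
grasp_force: 78.8
```

```bash
cat > pan.py <<'E'
from h import *
def pan(name,f=None):
    c=look(name); W=c['W']
    if f: save(c,f,scale=1.2)
    m=(abs(W[...,2]-108)<7)&(W[...,1]>130)&(W[...,1]<430)&(W[...,0]>390)&(W[...,0]<640)
    if m.sum()<50: print(name,'few',m.sum()); return c
    P=W[m]; print(name,'n',m.sum(),'z',np.median(P[:,2]).round(1),'x',np.percentile(P[:,0],[.5,99.5]).round(1),'y',np.percentile(P[:,1],[.5,99.5]).round(1),cv2.minAreaRect(P[:,:2].astype(np.float32)))
    # mouth edges: rim points in thin bands
    b=P[abs(P[:,1]-338)<25]; a=b[b[:,0]<470][:,0]; d=b[b[:,0]>560][:,0]
    print(' mouth x', np.percentile(a,98).round(1) if len(a) else None, np.percentile(d,2).round(1) if len(d) else None, len(a),len(d))
    b=P[abs(P[:,0]-514)<50]; a=b[(b[:,1]<315)&(b[:,1]>275)][:,1]; d=b[b[:,1]>365][:,1]
    print(' mouth y', np.percentile(a,[2,98]).round(1) if len(a) else None, np.percentile(d,[2,98]).round(1) if len(d) else None,len(a),len(d))
    return c
E
python3 - <<'E'
from pan import *
print(arm.observe()['tool_pos'])
pan('wrist','w4.png'); pan('scene'); pan('top')
plan([514,338,250],RD(0))
E
```

```text
[540.66539062 139.39482057 306.83192136]
wrist n 13163 z 107.7 x [408.4 617.5] y [256.8 403.6] ((512.288330078125, 330.2864990234375), (211.74835205078125, 151.58644104003906), 0.2515949010848999)
 mouth x 435.2 591.3 1117 1510
 mouth y [275.3 292.3] [379.5 403.5] 1592 2212
scene n 4092 z 106.7 x [410.8 621.8] y [151.8 407.8] ((516.0089111328125, 278.3669738769531), (214.30120849609375, 259.5190124511719), 1.0561918020248413)
 mouth x 438.2 593.7 181 214
 mouth y [275.3 295.1] [382.5 407.5] 249 396
top n 804 z 107.4 x [408.8 618.1] y [149.9 407.9] ((514.9915771484375, 278.589599609375), (211.15110778808594, 258.8974609375), 1.0264854431152344)
 mouth x 433.3 590.1 116 44
 mouth y None [380.1 406.3] 0 228
delta [ -2.73 -20.45   5.48] rot [ 0.1 -0.1 -0.2] pos [540.3 133.5 305. ] t 17.475
```

View pics/w4.png

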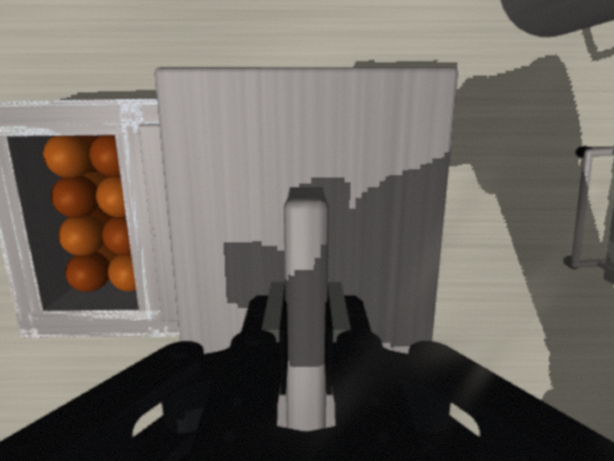

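The picture shows the lid held square under the gripper, and the open pan with its buns to the left, with the mouth at about (65,225). I move closer, let the arm settle, and measure the pan and the held lid in the same picture.

jog_arm:
  delta_pos:
    - [-1,-3,0]
    - [-2.6,-5,0]
    - [-2.6,-5,0]
    - [-2.6,-5,0]
    - [-2.6,-5,0]
  rotation:
    - [0,0,0]
    - [0,0,0]
    - [0,0,0]
    - [0,0,0]
    - [0,0,0]
  gripper: [0.05,0.05,0.05,0.05,0.05]

```text
time: 18.1
tool_pos: [515.5, 183.2, 305.4]
orientation: [180.0, -0.1, -0.3]
wrist_force: [0.2, -0.8, -3.4]
grip_width: 12.2
grasp_force: 78.8
```

jog_arm:
  delta_pos:
    - [0,0,0]
    - [0,0,0]
    - [0,0,0]
  rotation:
    - [0,0,0]
    - [0,0,0]
    - [0,0,0]
  gripper: [0.05,0.05,0.05]

```text
time: 18.48
tool_pos: [515.1, 184.7, 305.6]
orientation: [-180.0, -0.1, -0.2]
wrist_force: [1.0, 0.0, -2.8]
grip_width: 12.4
grasp_force: 78.8
```

Run:
```python
from pan import *
s=arm.observe(); print(s['tool_pos'],s['orientation'])
c=pan('wrist'); W=c['W']; tp=s['tool_pos']
L=W-tp
m=(abs(L[...,2]+6)<9)&(abs(L[...,0])<100)&(abs(L[...,1])<70)
P=L[m]; A=np.c_[P[:,:2],np.ones(len(P))]; k=np.linalg.lstsq(A,P[:,2],rcond=None)[0]
print('lid top rel tool',cv2.minAreaRect(P[:,:2].astype(np.float32)),'tilt deg',np.degrees(k[:2]).round(2),'z',k[2].round(1),'far x',np.percentile(P[:,0],[.2,99.8]),'y',np.percentile(P[:,1],[.2,99.8]))
s=arm.observe(); print(s['tool_pos'],s['orientation'])
plan([514,338,250],RD(0))
```

```text
[515.09167471 184.68592306 305.55797656] [-1.79992506e+02 -1.47897718e-01 -2.00141964e-01]
wrist n 10692 z 107.7 x [408.3 620.1] y [161.6 406.1] ((513.7657470703125, 277.913818359375), (210.8298797607422, 256.75079345703125), 1.0465192794799805)
 mouth x 435.3 591.6 1171 1649
 mouth y None [379.8 405.1] 0 2792
lid top rel tool ((12.15069580078125, -0.3781242370605469), (104.44985961914062, 147.01695251464844), 89.82596588134766) tilt deg [-0.1  -0.02] z -6.8 far x [-57.33180265  85.53070646] y [-51.78759571  51.01207103]
[515.05647006 184.75039537 305.5581004 ] [-1.79990532e+02 -1.47312889e-01 -1.94445140e-01]
delta [ -0.17 -15.32   5.56] rot [-0.  -0.1 -0.2] pos [515.1 184.8 305.6] t 18.525
```

jog_arm:
  delta_pos:
    - [-0.1,-4,1]
    - [-0.1,-8,2]
    - [-0.2,-12,4]
    - [-0.2,-15.3,7]
    - [-0.2,-15.3,11]
  rotation:
    - [0,0,0]
    - [0,0,-0.5]
    - [0,0,-1.2]
    - [0,0,-1.2]
    - [0,0,-1.2]
  gripper: [0.05,0.05,0.05,0.05,0.05]

```text
time: 19.15
tool_pos: [513.2, 342.5, 195.2]
orientation: [-179.8, -0.2, 1.3]
wrist_force: [-0.1, -0.4, -3.3]
grip_width: 12.0
grasp_force: 78.8
```

jog_arm:
  delta_pos:
    - [0,0,0]
    - [0,0,1]
    - [0,0,1.5]
    - [0,0,1.5]
  rotation:
    - [0,0,0]
    - [0,0,0]
    - [0,0,0]
    - [0,0,0]
  gripper: [0.05,0.05,0.05,0.05]

```text
time: 19.65
tool_pos: [514.2, 337.7, 181.1]
orientation: [-180.0, -0.2, 1.0]
wrist_force: [-0.4, 0.0, -3.2]
grip_width: 12.3
grasp_force: 78.8
```

Run:
```python
from pan import *
plan([513.3,337.3,150],RD(1.05)); print(arm.observe()['q'].round(1))
c=look('wrist'); W=c['W']; save(c,'w5.png',scale=1.2)
tp=toolT()[:3,3]
def fit(m):
    P=W[m][:,:2]; return np.percentile(P[:,0],[.5,99.5]).round(1),np.percentile(P[:,1],[.5,99.5]).round(1)
zl=tp[2]-6.8
print('lid',fit((abs(W[...,2]-zl)<6)&(W[...,0]>400)&(abs(W[...,1]-tp[1])<70)))
print('rim',fit((abs(W[...,2]-108)<5)&(W[...,0]>400)&(W[...,0]<650)&(W[...,1]>130)&(W[...,1]<450)))
```

```text
delta [-0.1   0.04  3.11] rot [-0.  -0.2 -0.1] pos [514.2 337.7 181.1] t 19.65
[ -41.    30.4    4.7   96.6   -2.9   52.9 -124.1]
lid (array([462. , 599.6]), array([287. , 389.1]))
rim (array([411.9, 619.7]), array([149.7, 405.7]))
```

View pics/w5.png

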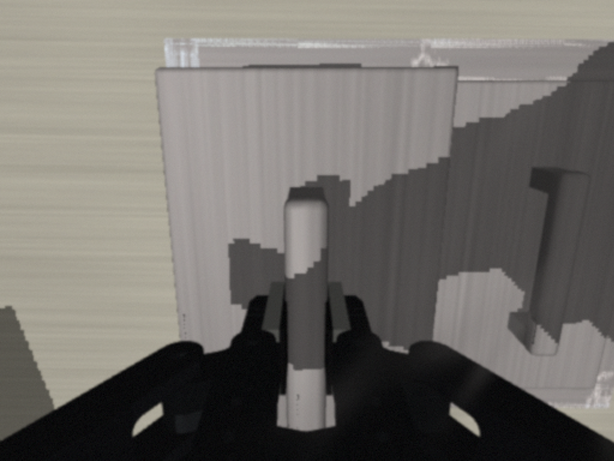

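The picture shows the lid centred over the mouth, with its far edge about parallel to the rim and its handle at about (305,300). I lower gently.

jog_arm:
  delta_pos:
    - [-0.05,0.07,1.5]
    - [-0.05,0.07,3]
    - [-0.05,0.07,3.8]
    - [-0.05,0.07,3.8]
    - [-0.05,0.07,3.8]
  rotation:
    - [0,0,0]
    - [0,0,0]
    - [0,0,0]
    - [0,0,0]
    - [0,0,0]
  gripper: [0.05,0.05,0.05,0.05,0.05]

```text
time: 20.32
tool_pos: [513.7, 337.3, 142.8]
orientation: [-180.0, -0.2, 1.0]
wrist_force: [-0.8, 1.3, -4.0]
grip_width: 12.3
grasp_force: 78.8
```

jog_arm:
  delta_pos:
    - [0,0,0.4]
    - [0,0,0.8]
    - [0,0,1.1]
    - [0,0,1.3]
    - [0,0,1.3]
  rotation:
    - [0,0,0]
    - [0,0,0]
    - [0,0,0]
    - [0,0,0]
    - [0,0,0]
  gripper: [0.05,0.05,0.05,0.05,0.05]

```text
time: 20.95
tool_pos: [513.4, 337.0, 129.4]
orientation: [180.0, -0.1, 1.0]
wrist_force: [0.0, -0.0, -2.9]
grip_width: 12.1
grasp_force: 78.8
```

jog_arm:
  delta_pos:
    - [0,0,0.2]
    - [0,0,0.3]
    - [0,0,0.4]
    - [0,0,0.5]
    - [0,0,0.5]
  rotation:
    - [0,0,0]
    - [0,0,0]
    - [0,0,0]
    - [0,0,0]
    - [0,0,0]
  gripper: [0.05,0.05,0.05,0.05,0.05]

```text
time: 21.58
tool_pos: [513.8, 337.3, 126.6]
orientation: [-180.0, -0.2, 1.0]
wrist_force: [-4.3, -3.5, 13.0]
grip_width: 12.2
grasp_force: 81.1
```

jog_arm:
  delta_pos:
    - [0,0,0.1]
    - [0,0,0.2]
    - [0,0,0.3]
    - [0,0,0.3]
    - [0,0,0.3]
  rotation:
    - [0,0,0]
    - [0,0,0]
    - [0,0,0]
    - [0,0,0]
    - [0,0,0]
  gripper: [0.05,0.05,0.05,0.05,0.05]

```text
time: 22.2
tool_pos: [513.8, 337.3, 123.7]
orientation: [-180.0, -0.2, 1.0]
wrist_force: [-5.1, -2.5, 13.7]
grip_width: 12.2
grasp_force: 81.2
```

jog_arm:
  delta_pos:
    - [0,0,0.1]
    - [0,0,0.2]
    - [0,0,0.3]
    - [0,0,0.3]
    - [0,0,0.3]
  rotation:
    - [0,0,0]
    - [0,0,0]
    - [0,0,0]
    - [0,0,0]
    - [0,0,0]
  gripper: [0.05,0.05,0.05,0.05,0.05]

```text
time: 22.82
tool_pos: [513.8, 337.3, 122.5]
orientation: [-179.9, -0.2, 1.0]
wrist_force: [-10.9, -7.0, 28.7]
grip_width: 12.0
grasp_force: 83.1
```

```bash
cat > lvl.py <<'E'
from h import *
s=arm.observe(); print(s['tool_pos'].round(1),s['orientation'].round(2),s['wrist_force'].round(1))
for n in ['wrist','scene','top']:
    c=look(n); W=c['W']
    for lab,cx,cy in (('lid',513.4,337),('closed',515.5,219)):
        dx=abs(W[...,0]-cx); dy=abs(W[...,1]-cy)
        m=(W[...,2]>105)&(W[...,2]<125)&(dx<78)&(dy<45)&((dy>14)|(dx>55))
        P=W[m]
        if len(P)<30: continue
        for _ in range(3):
            A=np.c_[P[:,0]-cx,P[:,1]-cy,np.ones(len(P))]; k=np.linalg.lstsq(A,P[:,2],rcond=None)[0]; r=P[:,2]-A@k; P=P[abs(r)<2.5*r.std()+.1]
        print(n,lab,len(P),'z',k[2].round(2),'slope rad',k[:2].round(4))
E
python3 lvl.py
```

```text
[513.8 337.3 122.5] [-1.7994e+02 -1.7000e-01  9.9000e-01] [-10.9  -7.   28.7]
wrist lid 30992 z 115.87 slope rad [ 0.0002 -0.001 ]
wrist closed 17084 z 115.98 slope rad [ 0.0003 -0.0008]
scene lid 1059 z 114.11 slope rad [0.0008 0.002 ]
scene closed 774 z 114.06 slope rad [ 0.0005 -0.0006]
top lid 580 z 115.12 slope rad [-0.0037 -0.0072]
top closed 929 z 115.55 slope rad [0.0002 0.0028]
```

The lid is level and at the same height as the seated neighbour. I release and back off.

jog_arm:
  delta_pos:
    - [0,0,-0.2]
    - [0,0,-0.2]
    - [0,0,-0.2]
    - [0,0,-0.2]
    - [0,0,-0.2]
  rotation:
    - [0,0,0]
    - [0,0,0]
    - [0,0,0]
    - [0,0,0]
    - [0,0,0]
  gripper: [0.2,0.4,0.4,0.4,0.4]

```text
time: 23.6
tool_pos: [513.5, 337.1, 120.3]
orientation: [180.0, -0.1, 1.0]
wrist_force: [0.5, -0.5, 0.1]
grip_width: 34.6
grasp_force: 0.0
```

jog_arm:
  delta_pos:
    - [0,0,-2]
    - [0,0,-5]
    - [0,0,-9]
    - [0,0,-14]
    - [0,0,-14]
  rotation:
    - [0,0,0]
    - [0,0,0]
    - [0,0,0]
    - [0,0,0]
    - [0,0,0]
  gripper: [0.4,0.4,0.4,0.4,0.4]

```text
time: 24.22
tool_pos: [515.7, 338.7, 266.7]
orientation: [-179.7, -0.6, 1.0]
wrist_force: [0.1, 0.0, -0.7]
grip_width: 34.1
grasp_force: 0.0
```

```bash
cat >> lvl.py <<'E'
c=look('wrist'); W=c['W']
def rect(m): return cv2.minAreaRect(W[m][:,:2].astype(np.float32))
m=(W[...,2]>136)&(W[...,2]<150)&(W[...,1]>260)&(W[...,1]<420)&(W[...,0]>430)&(W[...,0]<600); print('bar',rect(m))
m=(W[...,2]>136)&(W[...,2]<150)&(W[...,1]>190)&(W[...,1]<260)&(W[...,0]>430)&(W[...,0]<600); print('closed bar',rect(m) if m.sum()>20 else 0)
E
python3 lvl.py
```

```text
[515.7 338.7 266.7] [-179.65   -0.61    0.99] [ 0.1  0.  -0.7]
wrist lid 13296 z 116.08 slope rad [ 0.0001 -0.0007]
wrist closed 13268 z 116.03 slope rad [ 0.     -0.0011]
scene lid 1277 z 114.3 slope rad [0.0019 0.0002]
scene closed 928 z 113.99 slope rad [0.0021 0.003 ]
top lid 789 z 115.66 slope rad [0.0019 0.0011]
top closed 916 z 115.33 slope rad [ 0.0008 -0.0029]
bar ((513.6709594726562, 336.8079833984375), (91.46904754638672, 13.945785522460938), 1.3377641439437866)
closed bar ((515.8237915039062, 219.14935302734375), (90.94873809814453, 14.579706192016602), 1.2124531269073486)
```

The handle bars are 117.7 mm apart against 118 expected, and the lid is level and flush. I hand the job in.

```bash
python3 -c "
from cell import arm; print(arm.close_job())"
```

```text
the job is handed in; nothing more can be done
None
```

The grey lid from the rack's middle slot is on the open pan, pressed down level and flush with the neighbouring lid and released; I handed the job in at about 24 s, and no verdict came back.

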